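Lock the neck rest into the bench jig

ROBOT

A 7-joint arm with a two-finger parallel gripper is mounted at the origin on the work surface. World frame = base frame: x ahead of the robot, y to its left, z up, the work surface at z = 0. Lengths are in m, angles in rad, forces in N, time in s.
With the tool pointing down it reaches from about 0.4 to 0.85 m from the base axis. Payload 10.4 kg.
Tool frame: the origin (TCP) lies on the centre line of the jaws, within the pads' length; the fingertips stand 14 mm ahead of it and the grasp point (between the pads) lies 5 mm behind it (manip.tip_reach is the distance from the TCP to the fingertips, in m); z points along the fingers, y is the line along which they close (so a half turn about z gives the same grasp; the last joint's range is limited). The gripper opens to 85 mm and grips with 20 to 120 N. Pads are 22 mm wide; open, the fingers measure 114 mm over their backs; the gripper's body (76 mm by 85 mm) begins 54 mm behind the grasp point. The pads swing forward as they close: fully open they stand 13 mm farther back than shut.
Start: joints at [-1.164, 0.332, -0.065, 1.46, 0.022, 1.35, -0.088], TCP at [0.26, 0.568, 0.245] pointing down, gripper open.
Joint ranges: [-2.6, 2.6], [-0.5, 2.12], [-1.47, 1.34], [0.16, 2.42], [-1.27, 4.41], [0.06, 2.06], [-2.6, 2.6]. Speed limits (rad/s): [2.22, 2.22, 2.79, 2.79, 3.14, 3.14, 3.14].

INTERFACE

Orientations are given as a unit quaternion [x, y, z, w].
In Python, from workcell import manip gives the robot as it stands.
- The arm moves only by the shell command python3 -m pendant 'ROWS' [FORCE]. ROWS is JSON, a list of rows, each a list of 7 numbers: the shift along the tool's x, y, z in units of 50 mm (1.0 is 50 mm), then the turn, a rotation vector about the tool's x, y, z in units of 8 degrees (1.0 is 8 degrees), then the opening, from -1 (shut) to 1 (fully open), so that 0 is half open. In form: [[dx, dy, dz, ax, ay, az, jaw], ...]. A call has exactly 10 rows; each row is the pose to reach, as a shift and turn from the pose commanded when the call began, along the tool's axes at that moment; what a row does not reach only later rows make up. A row lasts 1/8 s, in which the tool goes at most 62.5 mm and 10.7 degrees, less where a joint would pass 70% of its speed; a pose out of reach is approached as far as the arm can. A call with a gripper value outside its range is refused whole. The fingers move at their own pace and stop on an object; FORCE is the grip in N (left out, the last holds). Time passes only in rows, so rows that repeat a pose let the fingers close, or fill a call up. It gives the time, the measured TCP pose, the force, the opening and the grip force at its end, in the units of the state.
- manip.get_obs(): the state, without advancing time (a new reading comes with each control period).
- manip.camera(name): name is "scene" or "top"; returns (picture, depth): 400x640x3 uint8, red, green, blue; 400x640 float32, m along the optical axis (not along the pixel's ray), 0 where there is no reading.
- manip.get_calibration(name): a dict with "fx", "fy", "cx", "cy" (pixels), "xyz" and "orientation" of the camera in the world. Camera axes: x right, y up, looking along -z (the intrinsics and any distortion apply to the point x, -y, -z); pixel columns grow to the right and rows downward; lengths in m; the calibration is good to about 2 mm. A picture is of the moment at which its call begins. get_calibration takes no time and is no camera call.
- manip.hand_in(): hands the job in; it is judged then, once.
Trained networks look in the newest picture that a camera, given by its name, has taken for a name from the list of things; names that differ only in an ending like _2 or _b are one class to them, and where a whole thing is asked for, a point or a joint stands for the part that bears it (a point fixed in the world has none). Each returns a list of dicts, best first, with "p" (0 to 1); they miss things now and then, are a little off and sometimes report something else, mostly with a low value. They report only what shows in the picture. A call takes as long as a camera call. They do not tell look-alikes from the thing itself.
- manip.find_in(thing, camera): "box" ([left, top, right, bottom] in pixels, round what is visible of it).
- manip.trace(thing, camera): "pixels" (400x640 bool, what is visible of it) and "box" ([left, top, right, bottom] in pixels, round what is visible of it).
- manip.tip_of(thing, camera): "pixel" ([column, row] in pixels: a listed point, or the origin of a listed thing).
The state is a dict: "clock": time; "joint_pos": joint angles; "joint_velocities": joint speeds; "tau": joint torques, N m; "position": TCP position; "ee_rot": TCP orientation; "ft_force": force on the tool from outside, world axes, zero at the start; "torque": the same for the moment, N m; "grip_width": opening from 0.0 (shut) to 1.0 (fully open); "grasp_force": force on a finger pad.
Only numpy, scipy, OpenCV 4.12 (cv2) and the standard library are available. Lean on these libraries where they do the work, as an engineer would, in place of code of your own. Each camera call takes 0.05 s, during which the arm holds its last target. There are 200 camera calls.

TASK

Get the jig ready for a mandolin neck: pick up the loose wooden neck rest, hold it tilted with its tail high, slide its tongue fully into the grooved rail of the jig, centred on the jig, then lower the tail and press it down until it lies flat and the spring roller has snapped over its tail edge. Feel your way in gently - never force it or ram it against the jig - and let go of it there, leaving the other things on the bench where they are.

Things in the scene. Friction and masses are not known exactly. Their poses are not given: they have to be found in the camera images.
- rest: The neck rest, loose on the bench, 0.2 to 0.45 kg: dark wooden base board with a lighter saddle block on top. Origin: middle of the board's underside; x points from tongue to tail, z up. Board 12 mm thick, 120 mm wide (y), x = -44 to +50 mm; the tail edge (x = +50) is a half round of 6 mm radius. The tongue sticks out at -x.
- tongue (a point): Middle of the tongue's tip edge, at (-60, 0, 2.5) mm of the rest, axes as the rest. The tongue is 5 mm thick, flush with the board's underside, over the full 120 mm width, from x = -44 to -60 mm; its tip is rounded (2.5 mm radius).
- grip (a point): Where to centre the fingers, inside the saddle block, at (5, 0, 44) mm of the rest, axes as the rest. Block: 30 mm thick (x = -10 to +20 mm; close the fingers along x), 100 mm wide (y), z = 12 to 52 mm in the middle; at each end (|y| over 24 mm) a horn rises to z = 68 mm; thin cork pads slope up to the horns.
- jig: The jig, screwed to the bench: smooth plywood bed 216 (x) by 150 (y) by 18 mm, and on it an adjustable frame: grooved wooden rail at -x, low strips 6 mm high along both sides (|y| = 69 to 74 mm), sprung roller and aluminium block at +x. The frame is clamped fast anywhere within 18 mm of its middle setting along x; this is not measured: feel for it. Origin: centre of the underside; z up.
- groove (a point): Middle of the groove's mouth at the frame's middle setting, (-62, 0, 22) mm of the jig, axes as the jig; really up to 18 mm off in x. The groove runs along y, opens to +x, is 8 mm high (its floor is the bed) and 8 mm deep; the rail is 150 mm wide, 16 mm high. A home tongue can tilt 25 degrees at most; at 15 to 20 the tail clears the roller. A light push (5 to 10 N) takes it home.
- seat (a point): On the bed at (-10, 0, 18) mm of the jig, axes as the jig: where the rest's origin lies when locked, if the frame is at its middle setting; else up to 18 mm off in x. Locked: tongue tip against the groove's back wall, board flat on the bed. The board cannot be slid in flat (the roller is in the way) nor dropped in (the rail's lip is).
- roller (a point): Middle of the steel roller's axis when out, at the frame's middle setting: (41, 0, 32) mm of the jig; really up to 18 mm off in x, by as much as the groove. Roller 10 mm diameter, 50 mm long along y, turns freely. The aluminium block behind it is 31 to 45 mm further in +x, 70 mm wide and 24 mm above the bed.
- catch (a joint): Slide of the sprung roller, m: 0 = out, up to 0.006 pushed away from the rail (jig +x), spring 2.5 N/mm with 3 N at the start. A tail coming down pushes it back about 4 mm, then it springs out over the tail edge to about 0.0005. With the tongue home this takes 5 to 8 N downward at the tail; the weight of the rest is not enough. With the tongue not home it jams.
- screwdriver: Bystander: screwdriver with a wooden handle, lying between the places of jig and rest. Origin under its middle.
- sanding_block: Bystander: black rubber sanding block 70 x 34 x 26 mm, also in between. Origin: centre of its underside.
- fret_jar: Bystander: small glass jar, 38 mm diameter, 45 mm tall, also in between, further away. Origin: centre of its underside.
- hammer: Bystander: hammer lying at the left. Origin under its middle.
- glue: Bystander: white glue bottle, 56 mm diameter, 150 mm tall, at the left. Origin: centre of its underside.
- fingerboard: Bystander: dark wooden strip 260 x 55 x 8 mm, flat on the bench at the right. Origin: centre of its underside.
- wrench: Bystander: steel wrench lying at the far edge. Origin under its middle.
Mind the look-alikes: they are no part of the job. What is shaped like the rest but pink is not meant.

How it is judged:
On the way:
1. the tongue's tip is down at the rail while the tail is held up (board tilted more than 8 degrees) (x of tongue in the frame of seat between -0.08 and -0.037 m and z of tongue in the frame of seat between -0.001 and 0.008 m and y of tongue in the frame of seat between -0.02 and 0.02 m and angle between rest's own z axis and vertical between 0.14 and 0.6 rad), for 0.1 s.
At the end, for the whole second after the job is handed in: The rest lies locked: flat on the bed (tilt under 0.03 rad, height within 2 mm), origin within 21 mm of the seat in x (frame setting included) and 10 mm in y, turned under 0.04 rad, the roller sprung back over its tail (catch under 2 mm), let go and at rest (x of rest in the frame of seat between -0.021 and 0.021 m and y of rest in the frame of seat between -0.01 and 0.01 m and z of rest in the frame of seat between -0.002 and 0.002 m and angle between rest's own z axis and vertical below 0.03 rad and angle between the x axis of rest and the x axis of jig, either way round below 0.04 rad and value of joint catch below 0.002 m and linear speed of rest below 0.01 m/s and angular speed of rest below 0.05 rad/s); the robot touches nothing.
It fails at once if the rest is forced against the jig with more than 50 N (contact force between rest and jig above 50 N).
It fails at once if the tongue is rammed into the rail or bed with more than 28 N while the tail is still high (over 10 degrees) (angle between rest's own z axis and vertical above 0.175 rad and contact force between rest and jig above 28 N).
It fails at once if one of the other loose things on the bench is moved by more than 30 mm (distance of any of screwdriver, sanding_block, fret_jar, hammer, glue, fingerboard, wrench from where it was at the start of the episode above 0.03 m).
It also fails if it takes over 48 s, if anything falls off the work surface, if the arm or the gripper's body presses on something with over 40 N, if the wrist force passes 120 N, or if a joint passes its speed limit or range.

## Working session

There is one attempt and no reset: what is moved stays moved. The work goes in short steps, Python scripts to look and compute and a shell command to move; the robot and the scene stay as the last step left them, time stands still between calls to the robot, and variables do not carry over. Pictures are saved under pics/ and viewed, at most 10 in all, crops included, and the job is handed in when it is done.

```bash
mkdir -p pics; ls; cat > h.py <<'E'
import numpy as np, cv2
from scipy.spatial.transform import Rotation as R
from workcell import manip
def cloud(name,depth):
    c=manip.get_calibration(name)
    v,u=np.mgrid[0:400,0:640]
    P=np.stack([(u-c['cx'])/c['fx']*depth,-(v-c['cy'])/c['fy']*depth,-depth],-1)
    return P@R.from_quat(c['orientation']).as_matrix().T+np.array(c['xyz'])
E
python3 - <<'E'
from h import *
print(manip.get_obs())
for n in('scene','top'):
    p,d=manip.camera(n); cv2.imwrite(f'pics/{n}0.png',p[...,::-1]); np.save(f'{n}0.npy',d)
    print(manip.get_calibration(n))
    for t in('rest','jig'):
        print(n,t,[(round(r['p'],2),r['box']) for r in manip.find_in(t,n)])
E
```

```text
pics
{'clock': 0.0, 'joint_pos': array([-1.16357323,  0.33287808, -0.0646883 ,  1.46096034,  0.02160994,
        1.34988917, -0.08853397]), 'joint_velocities': array([-0.00041241, -0.00283585,  0.00167087,  0.00086372,  0.00050118,
       -0.00129418,  0.00046599]), 'tau': array([-9.95378286e-04, -6.25460744e+01,  4.85177629e-02, -3.91606843e+01,
        1.61526224e-02,  9.96605231e-03, -5.31327566e-05]), 'position': array([0.26030711, 0.56781588, 0.24450293]), 'ee_rot': array([ 2.13271438e-01,  9.76992721e-01, -7.10523316e-04, -1.13864908e-04]), 'ft_force': array([-0.30478243, -0.54047219, -0.73300002]), 'torque': array([-0.03942852, -0.00343744, -0.03747987]), 'grasp_force': 0.0, 'grip_width': 1.0042137244550409}
{'fx': 407.21162487933634, 'fy': 407.21162487933634, 'cx': 321.44239021923585, 'cy': 199.90544167295107, 'xyz': array([1.02305424, 0.64985694, 0.77334055]), 'orientation': array([0.12680018, 0.38186451, 0.86738902, 0.29280967])}
scene rest [(0.96, [316.7, 127.0, 366.3, 165.7]), (0.7, [266.7, 142.8, 302.5, 185.1]), (0.68, [191.7, 178.8, 254.0, 222.5]), (0.65, [393.5, 177.7, 451.8, 224.3])]
scene jig [(0.79, [303.6, 205.1, 407.9, 281.7])]
{'fx': 493.34952170698233, 'fy': 493.34952170698233, 'cx': 320.6132924392206, 'cy': 197.69188167194943, 'xyz': array([0.34880189, 0.02819134, 1.10421234]), 'orientation': array([-0.07329791,  0.07692413,  0.70611569, -0.70007909])}
top rest [(0.77, [367.7, 276.0, 434.0, 336.8]), (0.76, [382.8, 186.1, 454.0, 249.7]), (0.75, [367.8, 105.2, 436.1, 162.3]), (0.71, [322.1, 126.9, 339.9, 153.0]), (0.62, [223.6, 286.3, 289.9, 353.0]), (0.41, [212.7, 157.6, 304.1, 266.5])]
top jig [(0.82, [214.6, 158.9, 307.8, 266.1])]
```

View pics/top0.png

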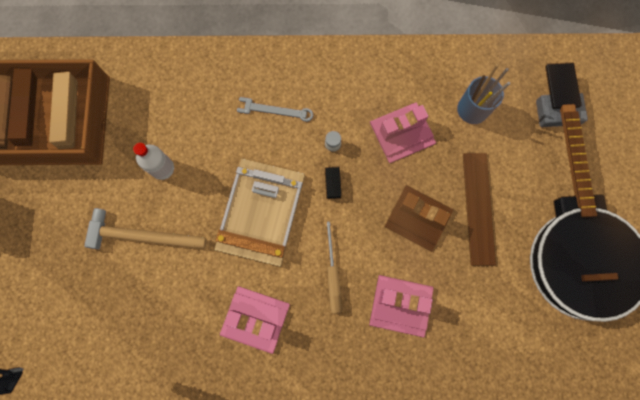

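View pics/scene0.png

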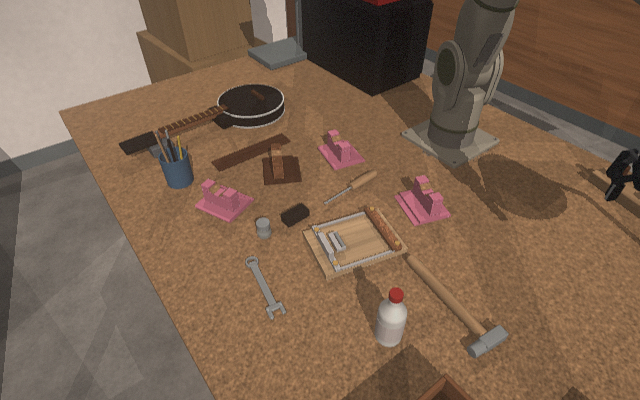

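The dark wooden rest is at top (418,217) and scene (282,165). The pink look-alikes are at top (404,132), (402,305) and (255,320). Only the brown one fits the description, so I'll confirm it in a crop and measure it.

```bash
cat > m.py <<'E'
from h import *
p=cv2.imread('pics/top0.png'); d=np.load('top0.npy'); P=cloud('top',d)
a=cv2.resize(p[175:260,375:465],None,fx=6,fy=6,interpolation=cv2.INTER_CUBIC)
b=cv2.resize(p[150:275,205:315],None,fx=4.1,fy=4.1,interpolation=cv2.INTER_CUBIC)
h=max(a.shape[0],b.shape[0]); o=np.zeros((h,0,3),np.uint8)
pad=lambda i:np.vstack([i,np.zeros((h-i.shape[0],i.shape[1],3),np.uint8)])
o=np.hstack([pad(a),pad(b)]); o=cv2.resize(o,None,fx=.78,fy=.78); print(o.shape); cv2.imwrite('pics/crop1.png',o)
def rect(m,lo,hi,name):
    Q=P[m&(P[...,2]>lo)&(P[...,2]<hi)]
    r=cv2.minAreaRect(Q[:,:2].astype(np.float32)*1000); print(name,len(Q),np.round(r[0],1),np.round(r[1],1),round(r[2],1),'z med',np.round(np.median(Q[:,2]),4))
box=lambda l,t,r,b:(lambda m:(m.__setitem__((slice(t,b),slice(l,r)),True),m)[1])(np.zeros((400,640),bool))
R1=box(375,178,464,258)
tab=P[box(330,330,360,390)]; print('table z',np.median(tab[:,2]))
rect(R1,.009,.02,'board');rect(R1,.045,.056,'saddle');rect(R1,.058,.08,'horns'); rect(R1,.002,.0085,'tongue')
J=box(205,150,315,275)
rect(J,.008,.022,'bed');rect(J,.031,.037,'rail/roller');rect(J,.039,.05,'alu');rect(J,.0215,.027,'strips')
print(np.histogram(P[R1][:,2],bins=np.arange(-.006,.08,.004)))
print(np.histogram(P[J][:,2],bins=np.arange(-.006,.06,.004)))
E
python3 m.py
```

```text
(399, 773, 3)
table z 0.0005826785406899404
board 1262 [ 538.5 -198.7] [120.1 109.6] 61.0 z med 0.0128
saddle 197 [ 547.5 -202.6] [98.1 31.4] 61.5 z med 0.0529
horns 484 [ 547.7 -203.7] [99.7 31.5] 60.8 z med 0.0676
tongue 1661 [ 540.7 -202.8] [206.9 182.2] 89.5 z med 0.0034
bed 4455 [558.4 169.3] [177.2 217.8] 74.7 z med 0.0181
rail/roller 903 [552.3 158.8] [150.6 172.8] 75.5 z med 0.0342
alu 237 [554.3 160.8] [138.9 173.7] 77.4 z med 0.0419
strips 563 [554.5 158.1] [149.6 215. ] 75.8 z med 0.0232
(array([ 371, 2881, 1462,  325,  821,  333,   29,   19,   24,   20,   26,
         19,   24,   30,  108,  110,   88,   86,  230,   79,    1]), array([-0.006, -0.002,  0.002,  0.006,  0.01 ,  0.014,  0.018,  0.022,
        0.026,  0.03 ,  0.034,  0.038,  0.042,  0.046,  0.05 ,  0.054,
        0.058,  0.062,  0.066,  0.07 ,  0.074,  0.078]))
(array([1054, 4771, 1400,   50,   93, 2041, 2303,  403,  202,  454,  613,
        190,  112,    4,    0,    0]), array([-0.006, -0.002,  0.002,  0.006,  0.01 ,  0.014,  0.018,  0.022,
        0.026,  0.03 ,  0.034,  0.038,  0.042,  0.046,  0.05 ,  0.054,
        0.058]))
```

View pics/crop1.png

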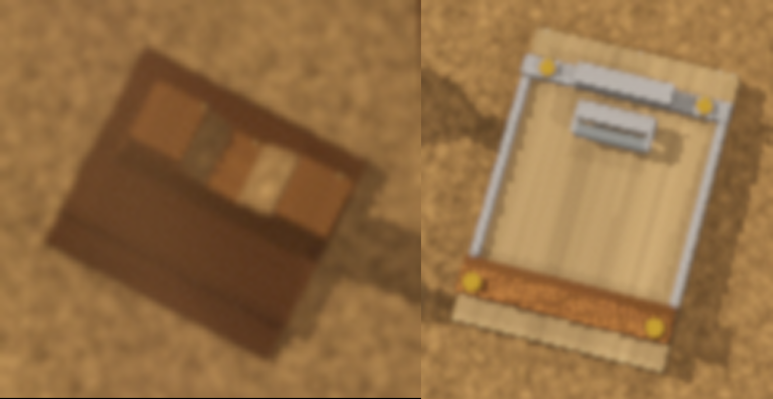

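The crop confirms the brown rest, with its tongue edge at lower left and its tail at upper right. On the jig, the rail is at lower left and the roller and aluminium block at the top. Next I'll refine the jig pose and work out the first move.

```bash
cat >> h.py <<'E'
def go(pos,Rt,o=None):
    """shift/turn units from the present pose to world pos, rotation matrix Rt"""
    o=o or manip.get_obs(); A=R.from_quat(o['ee_rot'])
    s=A.inv().apply(np.array(pos)-o['position'])/.05
    t=(A.inv()*R.from_matrix(Rt)).as_rotvec(degrees=True)/8
    print('shift',np.round(s,3),'turn',np.round(t,3)); return s,t
def down(yaw,tilt=0):
    """tool x=rest y, tool y=rest x, z down; tail raised by tilt deg"""
    M=R.from_euler('z',yaw,degrees=True)*R.from_euler('y',-tilt,degrees=True)
    return M.as_matrix()@np.array([[0,1,0],[1,0,0],[0,0,-1.]])
E
python3 - <<'E'
from h import *
d=np.load('top0.npy'); P=cloud('top',d)
m=np.zeros((400,640),bool); m[150:275,205:315]=1
m&=P[...,2]>.012
n,l,st,_=cv2.connectedComponentsWithStats(m.astype(np.uint8)); k=1+np.argmax(st[1:,4]); m=l==k
Q=P[m]; r=cv2.minAreaRect(Q[:,:2].astype(np.float32)*1000); print(r)
for yaw in (-14.2,):
    c=np.array(r[0])/1000; M=R.from_euler('z',yaw,degrees=True).as_matrix()[:2,:2]
    L=(Q[:,:2]-c)@M*1000; z=Q[:,2]*1000
    for x in range(-112,113,4):
        s=(abs(L[:,0]-x)<2)
        print(x,s.sum(),'y',np.round(np.percentile(L[s,1],[2,98]),0) if s.any() else '', 'zmid',np.round(np.percentile(z[s&(abs(L[:,1])<20)],[10,50,90]),0) if (s&(abs(L[:,1])<20)).any() else '')
# rail front/outer direction: fit line through points z 32-37 with L x<-50
s=(z>31.5)&(z<37)&(L[:,0]<-45); vx,vy,x0,y0=cv2.fitLine(Q[s][:,:2].astype(np.float32),cv2.DIST_L2,0,.01,.01).ravel(); print('rail dir',np.degrees(np.arctan2(vy,vx)),s.sum(),L[s].mean(0),np.percentile(L[s],[3,97],axis=0))
s=(z>39)&(z<45)&(L[:,0]>50); print('alu',s.sum(),L[s].mean(0),np.percentile(L[s],[3,97],axis=0))
s=(z>31)&(z<39)&(L[:,0]>10)&(L[:,0]<68)&(abs(L[:,1])<40); print('roller',s.sum(),L[s].mean(0),np.percentile(L[s],[3,97],axis=0))
go([.5475,-.2033,.2],down(-29))
E
```

```text
((513.8934326171875, 115.90476989746094), (252.74298095703125, 275.5294494628906), 75.45164489746094)
-112 0 y  zmid 
-108 0 y  zmid 
-104 0 y  zmid 
-100 0 y  zmid 
-96 0 y  zmid 
-92 0 y  zmid 
-88 0 y  zmid 
-84 0 y  zmid 
-80 9 y [-16.  99.] zmid [15. 19. 22.]
-76 127 y [-22. 123.] zmid [16. 18. 21.]
-72 126 y [-20. 123.] zmid [15. 18. 22.]
-68 123 y [-21. 121.] zmid [16. 18. 20.]
-64 123 y [-20. 123.] zmid [16. 18. 21.]
-60 165 y [-22. 123.] zmid [17. 21. 35.]
-56 129 y [-22. 122.] zmid [32. 35. 38.]
-52 126 y [-23. 121.] zmid [32. 35. 38.]
-48 125 y [-22. 122.] zmid [32. 35. 39.]
-44 133 y [-23. 123.] zmid [32. 34. 37.]
-40 125 y [-23. 121.] zmid [32. 34. 36.]
-36 122 y [-21. 122.] zmid [32. 34. 37.]
-32 77 y [-21. 124.] zmid [17. 19. 22.]
-28 126 y [-23. 122.] zmid [16. 19. 21.]
-24 121 y [-22. 122.] zmid [17. 18. 21.]
-20 120 y [-20. 121.] zmid [16. 18. 21.]
-16 126 y [-22. 121.] zmid [16. 17. 20.]
-12 115 y [-21. 122.] zmid [16. 19. 22.]
-8 123 y [-22. 121.] zmid [17. 19. 22.]
-4 123 y [-21. 121.] zmid [17. 19. 22.]
0 114 y [-21. 123.] zmid [15. 18. 22.]
4 123 y [-21. 121.] 
[... 770 characters left out ...]
9. 21.]
84 112 y [-22. 120.] zmid [16. 19. 22.]
88 108 y [-23. 121.] zmid [17. 19. 22.]
92 78 y [-24. 121.] zmid [16. 18. 23.]
96 115 y [-21. 121.] zmid [16. 19. 20.]
100 219 y [-20. 120.] zmid [17. 25. 33.]
104 115 y [-21. 122.] zmid [27. 31. 41.]
108 117 y [-24. 121.] zmid [26. 30. 40.]
112 109 y [-22. 123.] zmid [26. 29. 41.]
rail dir 75.72473 369 [-52.4411376   49.59070974] [[-59.32793073 -20.3319625 ]
 [-45.37291967 119.58356361]]
alu 202 [102.77016484  50.09031175] [[ 74.09265223  18.38199875]
 [113.58120888  81.64551235]]
roller 14 [65.91433538 31.70343686] [[64.54011241 24.45296267]
 [67.65915647 38.78249023]]
shift [-11.648 -11.631   0.906] turn [-2.0000e-03  3.0000e-03  1.1797e+01]
```

```bash
python3 -m pendant '[[-1.1,-1.1,0,0,0,1,1],[-2.2,-2.2,0,0,0,2,1],[-3.2,-3.2,0,0,0,3,1],[-4,-4,0,0,0,4,1],[-4.8,-4.8,0,0,0,5,1],[-5.6,-5.6,0,0,0,6,1],[-6.4,-6.4,0,0,0,7,1],[-7.2,-7.2,0,0,0,8,1],[-8,-8,0,0,0,9,1],[-8.8,-8.8,0,0,0,10,1]]' 30
python3 - <<'E'
from h import *
go([.5475,-.2033,.2],down(-29))
d=np.load('top0.npy'); P=cloud('top',d)
M=R.from_euler('z',-14.3,degrees=True).as_matrix()[:2,:2]
Q=P[150:275,200:320].reshape(-1,3); L=(Q[:,:2]-[.5544,.158])@M*1000; z=Q[:,2]*1000
b=(z>12)&(abs(L[:,0])<125)&(abs(L[:,1])<85)
s=b&(abs(L[:,1])<60); print('x ext',np.percentile(L[s,0],[.2,1,99,99.8]))
s=b&(abs(L[:,0])<60); print('y ext',np.percentile(L[s,1],[.2,1,99,99.8]))
for x in list(range(-114,-50,3))+list(range(20,116,3)):
    s=b&(abs(L[:,0]-x)<1.5)&(abs(L[:,1])<22); print(x,s.sum(),np.round(np.percentile(z[s],[10,50,90])) if s.any() else '')
E
```

```text
clock: 1.55
position: [0.4775, -0.0172, 0.2456]
ee_rot: [0.793, 0.609, 0.001, 0.0]
ft_force: [0.8, 0.4, -0.1]
grip_width: 0.998
grasp_force: 0.0
shift [-3.237  2.31   0.912] turn [ 0.005 -0.007  1.763]
x ext [-106.89950602 -105.32779365  106.54504826  108.46670198]
y ext [-74.80352236 -73.93645563  72.60829327  73.90384949]
-114 0 
-111 0 
-108 7 [14. 18. 22.]
-105 27 [16. 18. 21.]
-102 29 [16. 18. 20.]
-99 27 [15. 18. 21.]
-96 26 [15. 18. 20.]
-93 28 [16. 18. 21.]
-90 34 [16. 19. 27.]
-87 30 [30. 32. 36.]
-84 28 [32. 34. 37.]
-81 28 [32. 35. 36.]
-78 30 [31. 34. 36.]
-75 24 [33. 36. 37.]
-72 27 [33. 34. 37.]
-69 29 [32. 35. 36.]
-66 26 [32. 34. 37.]
-63 16 [31. 33. 35.]
-60 24 [15. 18. 21.]
-57 28 [16. 18. 20.]
-54 22 [16. 18. 20.]
-51 28 [15. 18. 21.]
20 24 [15. 18. 20.]
23 26 [16. 18. 20.]
26 25 [16. 19. 21.]
29 25 [16. 18. 20.]
32 28 [16. 18. 20.]
35 39 [16. 21. 36.]
38 42 [16. 36. 38.]
41 25 [35. 38. 39.]
44 18 [33. 35. 37.]
47 13 [22. 35. 37.]
50 47 [16. 34. 38.]
53 26 [34. 37. 40.]
56 29 [35. 38. 40.]
59 21 [36. 38. 39.]
62 2 [33. 34. 35.]
65 17 [16. 18. 19.]
68 24 [15. 17. 20.]
71 71 [17. 28. 43.]
74 25 [39. 43. 45.]
77 27 [39. 42. 45.]
80 25 [39. 43. 45.]
83 25 [40. 42. 43.]
86 8 [40. 41. 42.]
89 1 [23. 23. 23.]
92 17 [17. 18. 21.]
95 22 [15. 18. 20.]
98 28 [16. 19. 21.]
101 24 [16. 19. 21.]
104 29 [16. 18. 20.]
107 19 [16. 18. 20.]
110 3 [13. 15. 16.]
113 0
```

```bash
python3 -m pendant '[[-1,0.7,0.2,0,0,0.6,1],[-2,1.4,0.5,0,0,1.2,1],[-3,2.2,0.9,0,0,1.76,1],[-3.24,2.31,0.91,0,0,1.76,1],[-3.24,2.31,1.5,0,0,1.76,1],[-3.24,2.31,2.1,0,0,1.76,1],[-3.24,2.31,2.1,0,0,1.76,1],[-3.24,2.31,2.1,0,0,1.76,1],[-3.24,2.31,2.1,0,0,1.76,1],[-3.24,2.31,2.1,0,0,1.76,1]]'
python3 - <<'E'
from h import *
go([.5475,-.2033,.0395],down(-29))
p,d=manip.camera('scene'); cv2.imwrite('pics/s1.png',cv2.resize(p[90:230,200:380,::-1],None,fx=4,fy=4))
E
```

```text
clock: 2.8
position: [0.5484, -0.2011, 0.1412]
ee_rot: [0.86, 0.51, 0.001, 0.0]
ft_force: [-0.2, 0.1, 1.0]
grip_width: 0.996
grasp_force: 0.0
shift [-0.048  0.003  2.034] turn [ 0.009 -0.005  0.038]
```

View pics/s1.png

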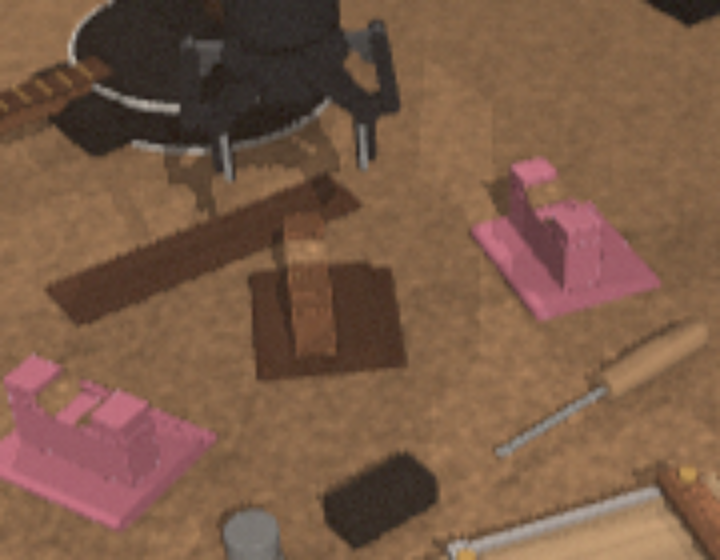

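The open fingers, at crop (228,160) and (367,150), hang above the saddle block on the brown rest at (310,290), one on each side. I'll descend and grip.

```bash
python3 -m pendant '[[-0.05,0,0.8,0,0,0.04,1],[-0.05,0,1.6,0,0,0.04,1],[-0.05,0,2.03,0,0,0.04,1],[-0.05,0,2.03,0,0,0.04,1],[-0.05,0,2.03,0,0,0.04,-1],[-0.05,0,2.03,0,0,0.04,-1],[-0.05,0,2.03,0,0,0.04,-1],[-0.05,0,2.03,0,0,0.04,-1],[-0.05,0,2.03,0,0,0.04,-1],[-0.05,0,2.03,0,0,0.04,-1]]' 60
python3 -c "
from h import *
go([.5475,-.2033,.0395],down(-29))"
```

```text
clock: 4.1
position: [0.5473, -0.2034, 0.0397]
ee_rot: [0.862, 0.507, 0.001, 0.0]
ft_force: [-1.3, 1.2, 6.7]
grip_width: 0.339
grasp_force: 61.6
shift [0.002 0.002 0.004] turn [ 0.009 -0.006 -0.003]
```

```bash
cat >> h.py <<'E'
J0=np.array([.5544,.158,0.]);YAW=-14.3
RJ=R.from_euler('z',YAW,degrees=True)
def tcp(xt,zc,tilt,y=0,dyaw=0):
    """TCP for tongue point at jig x=xt, y; zc above its resting height on bed (mm); tilt deg"""
    T=J0+RJ.apply(np.array([xt,y,18+2.5+zc])/1000)
    Rr=R.from_euler('z',YAW+dyaw,degrees=True)*R.from_euler('y',-tilt,degrees=True)
    return T+Rr.apply(np.array([65,0,36.5])/1000)
def state():
    o=manip.get_obs(); A=R.from_quat(o['ee_rot']).as_matrix()
    Rr=A@np.array([[0,1,0],[1,0,0],[0,0,-1.]])
    T=o['position']-Rr@np.array([.065,0,.0365]); t=RJ.inv().apply(T-J0)*1000-[0,0,20.5]
    F=RJ.inv().apply(o['ft_force']); e=R.from_matrix(Rr).as_euler('ZYX',degrees=True)
    print('t',round(o['clock'],2),'tongue jig xyz(mm)',np.round(t,1),'yaw/tilt/roll',np.round([e[0]-YAW,-e[1],e[2]],2),'F jig',np.round(F,1),'M',np.round(RJ.inv().apply(o['torque']),2),'grip',round(o['grip_width'],3),round(o['grasp_force'],1))
E
python3 -c "
from h import *
state()
print(tcp(-45,3,17)); go(tcp(-45,40,17),down(YAW,17)); go(tcp(-45,3,17),down(YAW,17))"
```

```text
t 4.1 tongue jig xyz(mm) [  19.6 -335.4  -17.4] yaw/tilt/roll [-14.72   0.07   0.05] F jig [-1.6  0.8  6.7] M [0.14 0.31 0.08] grip 0.339 61.6
[0.56068721 0.15639741 0.07740928]
shift [ 6.422 -3.255 -1.493] turn [-2.104  0.269 -1.827]
shift [ 6.422 -3.256 -0.753] turn [-2.104  0.269 -1.827]
```

```bash
python3 -m pendant '[[0,0,-1.0,0,0,0,-1],[0.3,-0.15,-2.0,0,0,0,-1],[1.2,-0.6,-2.2,0,0,-0.3,-1],[2.2,-1.1,-2.2,-0.3,0,-0.7,-1],[3.2,-1.6,-2.2,-0.7,0.1,-1.1,-1],[4.2,-2.1,-2.2,-1.1,0.15,-1.5,-1],[5.2,-2.6,-2.2,-1.6,0.2,-1.83,-1],[6.1,-3.1,-2.2,-2.1,0.27,-1.83,-1],[6.42,-3.26,-2.0,-2.1,0.27,-1.83,-1],[6.42,-3.26,-1.6,-2.1,0.27,-1.83,-1]]'
python3 - <<'E'
from h import *
state(); go(tcp(-45,3,17),down(YAW,17))
p,d=manip.camera('scene'); cv2.imwrite('pics/s2.png',cv2.resize(p[90:290,230:450,::-1],None,fx=3,fy=3))
state()
E
```

```text
clock: 5.35
position: [0.5599, 0.1585, 0.1187]
ee_rot: [0.78, 0.608, 0.091, 0.116]
ft_force: [0.1, -0.7, -2.6]
grip_width: 0.339
grasp_force: 60.6
t 5.35 tongue jig xyz(mm) [-46.4   1.8  44.4] yaw/tilt/roll [ 0.17 16.9   0.05] F jig [ 0.2 -0.7 -2.6] M [-0.04  0.46  0.01] grip 0.339 60.6
shift [-0.038 -0.216  0.798] turn [-0.013 -0.012  0.02 ]
t 5.4 tongue jig xyz(mm) [-47.5  -0.8  41.4] yaw/tilt/roll [ 0.12 16.72 -0.17] F jig [-1.  -1.1 -4.6] M [-0.16  0.74 -0.01] grip 0.335 60.5
```

View pics/s2.png

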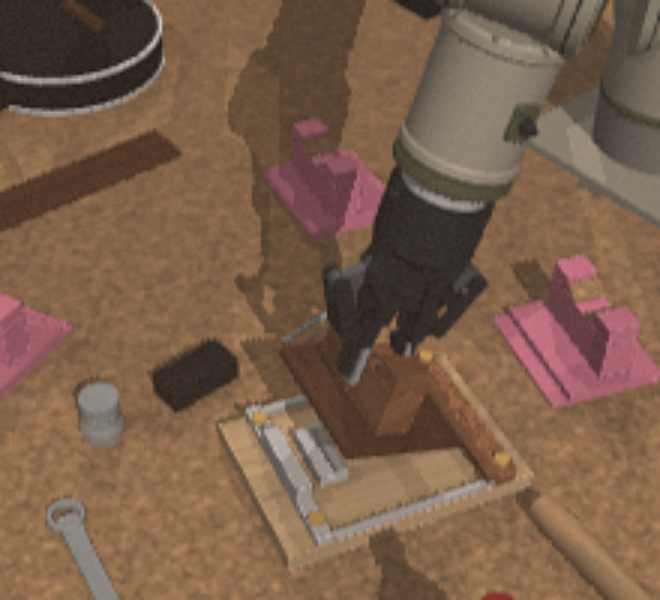

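The rest is held tilted over the jig: its tongue edge is towards the rail at crop (440,420) and its tail is high above the roller at (320,455). I'll lower it slowly to about 3 mm above the bed.

```bash
python3 -c "
from h import *
go(tcp(-46,3,17),down(YAW,17))"
python3 -m pendant '[[0,-0.06,0.2,0,0,0,-1],[0,-0.1,0.35,0,0,0,-1],[0,-0.16,0.5,0,0,0,-1],[0,-0.18,0.6,0,0,0,-1],[0,-0.2,0.65,0,0,0,-1],[0,-0.2,0.68,0,0,0,-1],[0,-0.2,0.68,0,0,0,-1],[0,-0.2,0.68,0,0,0,-1],[0,-0.2,0.68,0,0,0,-1],[0,-0.2,0.68,0,0,0,-1]]'
python3 -c "
from h import *
state();go(tcp(-46,1,17),down(YAW,17))"
```

```text
shift [ 0.014 -0.196  0.737] turn [-0.035  0.017  0.015]
clock: 6.65
position: [0.5603, 0.1565, 0.0834]
ee_rot: [0.781, 0.607, 0.09, 0.116]
ft_force: [-0.1, -0.4, -1.1]
grip_width: 0.335
grasp_force: 60.6
t 6.65 tongue jig xyz(mm) [-45.5  -0.    9.1] yaw/tilt/roll [ 0.02 16.9  -0.  ] F jig [-0.  -0.4 -1.1] M [0.02 0.47 0.04] grip 0.335 60.6
shift [ 0.    -0.058  0.151] turn [-0.013 -0.001  0.003]
```

```bash
python3 -m pendant '[[0,-0.012,0.038,0,0,0,-1],[0,-0.018,0.057,0,0,0,-1],[0,-0.024,0.076,0,0,0,-1],[0,-0.03,0.095,0,0,0,-1],[0,-0.036,0.114,0,0,0,-1],[0,-0.042,0.133,0,0,0,-1],[0,-0.045,0.142,0,0,0,-1],[0,-0.045,0.142,0,0,0,-1],[0,-0.045,0.142,0,0,0,-1],[0,-0.045,0.142,0,0,0,-1]]'
python3 -c "
from h import *
state()"
```

```text
clock: 7.9
position: [0.5602, 0.1565, 0.076]
ee_rot: [0.781, 0.607, 0.09, 0.116]
ft_force: [0.8, 0.1, -2.5]
grip_width: 0.337
grasp_force: 60.6
t 7.9 tongue jig xyz(mm) [-45.6  -0.    1.6] yaw/tilt/roll [ 2.000e-02  1.689e+01 -1.000e-02] F jig [ 0.7  0.3 -2.5] M [0.01 0.4  0.04] grip 0.337 60.6
```

```bash
python3 -m pendant '[[0,-0.003,0.01,0,0,0,-1],[0,-0.003,0.01,0,0,0,-1],[0,-0.006,0.019,0,0,0,-1],[0,-0.006,0.019,0,0,0,-1],[0,-0.009,0.028,0,0,0,-1],[0,-0.009,0.028,0,0,0,-1],[0,-0.009,0.028,0,0,0,-1],[0,-0.009,0.028,0,0,0,-1],[0,-0.009,0.028,0,0,0,-1],[0,-0.009,0.028,0,0,0,-1]]'
python3 -c "
from h import *
state()"
```

```text
clock: 9.15
position: [0.5601, 0.1565, 0.0745]
ee_rot: [0.781, 0.607, 0.09, 0.116]
ft_force: [0.1, -0.6, -2.5]
grip_width: 0.341
grasp_force: 60.6
t 9.15 tongue jig xyz(mm) [-45.7  -0.1   0.1] yaw/tilt/roll [ 2.000e-02  1.689e+01 -1.000e-02] F jig [ 0.2 -0.5 -2.5] M [0.02 0.44 0.03] grip 0.341 60.6
```

Not in contact yet; I'll go down another 2 mm.

```bash
python3 -m pendant '[[0,-0.003,0.01,0,0,0,-1],[0,-0.003,0.01,0,0,0,-1],[0,-0.006,0.019,0,0,0,-1],[0,-0.006,0.019,0,0,0,-1],[0,-0.009,0.028,0,0,0,-1],[0,-0.009,0.028,0,0,0,-1],[0,-0.009,0.028,0,0,0,-1],[0,-0.009,0.028,0,0,0,-1],[0,-0.009,0.028,0,0,0,-1],[0,-0.009,0.028,0,0,0,-1]]'
python3 -c "
from h import *
state()"
```

```text
clock: 10.4
position: [0.5605, 0.1564, 0.0739]
ee_rot: [0.781, 0.607, 0.09, 0.116]
ft_force: [-5.0, -2.1, 11.9]
grip_width: 0.344
grasp_force: 62.6
t 10.4 tongue jig xyz(mm) [-45.3  -0.   -0.5] yaw/tilt/roll [-1.000e-02  1.691e+01  3.000e-02] F jig [-4.4 -3.2 11.9] M [-0.66  1.46 -0.1 ] grip 0.344 62.6
```

```bash
python3 -m pendant '[[0,0.004,-0.013,0,0,0,-1],[0,-0.034,-0.025,0,0,0,-1],[0,-0.072,-0.036,0,0,0,-1],[0,-0.11,-0.048,0,0,0,-1],[0,-0.149,-0.059,0,0,0,-1],[0,-0.187,-0.071,0,0,0,-1],[0,-0.225,-0.083,0,0,0,-1],[0,-0.264,-0.094,0,0,0,-1],[0,-0.283,-0.1,0,0,0,-1],[0,-0.283,-0.1,0,0,0,-1]]'
python3 -c "
from h import *
state()"
```

```text
clock: 11.65
position: [0.546, 0.1604, 0.0742]
ee_rot: [0.781, 0.607, 0.091, 0.116]
ft_force: [3.3, -1.7, 5.9]
grip_width: 0.34
grasp_force: 61.5
t 11.65 tongue jig xyz(mm) [-60.2   0.3  -0.2] yaw/tilt/roll [1.000e-02 1.695e+01 4.000e-02] F jig [ 3.6 -0.8  5.9] M [-0.01 -0.7   0.04] grip 0.34 61.5
```

```bash
python3 -m pendant '[[0,-0.01,-0.009,0,0,0,-1],[0,-0.02,-0.012,0,0,0,-1],[0,-0.03,-0.015,0,0,0,-1],[0,-0.04,-0.018,0,0,0,-1],[0,-0.05,-0.021,0,0,0,-1],[0,-0.06,-0.024,0,0,0,-1],[0,-0.07,-0.027,0,0,0,-1],[0,-0.08,-0.03,0,0,0,-1],[0,-0.094,-0.035,0,0,0,-1],[0,-0.094,-0.035,0,0,0,-1]]'
python3 -c "
from h import *
state()"
```

```text
clock: 12.9
position: [0.5409, 0.1614, 0.0741]
ee_rot: [0.781, 0.607, 0.09, 0.116]
ft_force: [4.9, -1.0, 5.6]
grip_width: 0.337
grasp_force: 61.3
t 12.9 tongue jig xyz(mm) [-65.5  -0.   -0.2] yaw/tilt/roll [ 0.02 16.91  0.  ] F jig [5.  0.2 5.6] M [ 0.02 -0.79  0.  ] grip 0.337 61.3
```

```bash
python3 -m pendant '[[0,-0.006,-0.006,0,0,0,-1],[0,-0.012,-0.009,0,0,0,-1],[0,-0.018,-0.012,0,0,0,-1],[0,-0.024,-0.013,0,0,0,-1],[0,-0.03,-0.014,0,0,0,-1],[0,-0.036,-0.016,0,0,0,-1],[0,-0.036,-0.016,0,0,0,-1],[0,-0.036,-0.016,0,0,0,-1],[0,-0.036,-0.016,0,0,0,-1],[0,-0.036,-0.016,0,0,0,-1]]'
python3 -c "
from h import *
state()"
```

```text
clock: 14.15
position: [0.5387, 0.1619, 0.0741]
ee_rot: [0.781, 0.607, 0.09, 0.116]
ft_force: [2.0, -1.3, 4.0]
grip_width: 0.337
grasp_force: 61.2
t 14.15 tongue jig xyz(mm) [-67.8  -0.2  -0.2] yaw/tilt/roll [ 0.02 16.88 -0.02] F jig [ 2.2 -0.8  4. ] M [-0.02 -0.32 -0.02] grip 0.337 61.2
```

Free so far; another 1.5 mm.

```bash
python3 -m pendant '[[0,-0.006,-0.002,0,0,0,-1],[0,-0.012,-0.004,0,0,0,-1],[0,-0.018,-0.006,0,0,0,-1],[0,-0.024,-0.008,0,0,0,-1],[0,-0.029,-0.009,0,0,0,-1],[0,-0.029,-0.009,0,0,0,-1],[0,-0.029,-0.009,0,0,0,-1],[0,-0.029,-0.009,0,0,0,-1],[0,-0.029,-0.009,0,0,0,-1],[0,-0.029,-0.009,0,0,0,-1]]'
python3 -c "
from h import *
state()"
```

```text
clock: 15.4
position: [0.5373, 0.1623, 0.0741]
ee_rot: [0.781, 0.607, 0.09, 0.116]
ft_force: [0.2, -0.2, 0.4]
grip_width: 0.34
grasp_force: 61.0
t 15.4 tongue jig xyz(mm) [-69.3  -0.1  -0.2] yaw/tilt/roll [ 0.03 16.88 -0.02] F jig [ 0.3 -0.1  0.4] M [ 0.08  0.08 -0.02] grip 0.34 61.0
```

```bash
python3 -m pendant '[[0,-0.006,-0.002,0,0,0,-1],[0,-0.012,-0.004,0,0,0,-1],[0,-0.018,-0.006,0,0,0,-1],[0,-0.024,-0.008,0,0,0,-1],[0,-0.029,-0.009,0,0,0,-1],[0,-0.029,-0.009,0,0,0,-1],[0,-0.029,-0.009,0,0,0,-1],[0,-0.029,-0.009,0,0,0,-1],[0,-0.029,-0.009,0,0,0,-1],[0,-0.029,-0.009,0,0,0,-1]]'
python3 -c "
from h import *
state()"
```

```text
clock: 16.65
position: [0.5358, 0.1626, 0.0742]
ee_rot: [0.781, 0.607, 0.09, 0.116]
ft_force: [0.8, -0.3, 0.5]
grip_width: 0.34
grasp_force: 60.9
t 16.65 tongue jig xyz(mm) [-70.8  -0.1  -0.1] yaw/tilt/roll [ 0.02 16.88 -0.02] F jig [ 0.9 -0.1  0.5] M [ 0.01  0.22 -0.02] grip 0.34 60.9
```

```bash
python3 -m pendant '[[0,-0.006,-0.002,0,0,0,-1],[0,-0.012,-0.004,0,0,0,-1],[0,-0.018,-0.006,0,0,0,-1],[0,-0.024,-0.008,0,0,0,-1],[0,-0.029,-0.009,0,0,0,-1],[0,-0.033,-0.01,0,0,0,-1],[0,-0.033,-0.01,0,0,0,-1],[0,-0.033,-0.01,0,0,0,-1],[0,-0.033,-0.01,0,0,0,-1],[0,-0.033,-0.01,0,0,0,-1]]'
python3 -c "
from h import *
state()"
```

```text
clock: 17.9
position: [0.5344, 0.163, 0.0743]
ee_rot: [0.781, 0.607, 0.09, 0.116]
ft_force: [5.0, -1.6, -1.5]
grip_width: 0.338
grasp_force: 60.4
t 17.9 tongue jig xyz(mm) [-72.1  -0.1  -0. ] yaw/tilt/roll [ 1.000e-02  1.691e+01 -0.000e+00] F jig [ 5.2 -0.3 -1.5] M [-0.04 -0.8  -0.24] grip 0.338 60.4
```

The tongue meets the back wall at about -72, so the frame sits about 2 mm toward -x. Next is the arc for lowering the tail about the tongue tip.

```bash
cat >> h.py <<'E'
def arc(phis):
    for p in phis:
        a=np.radians(p); print(p,'y',round((62.5*(np.cos(a)-1)+36.5*np.sin(a))/50,3),'z',round((62.5*np.sin(a)+36.5*(1-np.cos(a)))/50,3),'ax',round(p/8,3))
E
python3 -c "
from h import *
arc([1,2,3,4,5,6,7,8,9])"
```

```text
1 y 0.013 z 0.022 ax 0.125
2 y 0.025 z 0.044 ax 0.25
3 y 0.036 z 0.066 ax 0.375
4 y 0.048 z 0.089 ax 0.5
5 y 0.059 z 0.112 ax 0.625
6 y 0.069 z 0.135 ax 0.75
7 y 0.08 z 0.158 ax 0.875
8 y 0.089 z 0.181 ax 1.0
9 y 0.099 z 0.205 ax 1.125
```

```bash
python3 -m pendant '[[0,-0.005,-0.002,0,0,0,-1],[0,-0.005,-0.002,0,0,0,-1],[0,0.008,0.02,0.125,0,0,-1],[0,0.02,0.042,0.25,0,0,-1],[0,0.031,0.064,0.375,0,0,-1],[0,0.043,0.087,0.5,0,0,-1],[0,0.054,0.11,0.625,0,0,-1],[0,0.064,0.133,0.75,0,0,-1],[0,0.064,0.133,0.75,0,0,-1],[0,0.064,0.133,0.75,0,0,-1]]' 80
python3 -c "
from h import *
state();arc([1,2,3,4,5,6,7,8,9,10,11,12,13])"
```

```text
clock: 19.15
position: [0.5395, 0.1617, 0.069]
ee_rot: [0.786, 0.611, 0.059, 0.075]
ft_force: [4.8, -2.0, -2.5]
grip_width: 0.336
grasp_force: 83.3
t 19.15 tongue jig xyz(mm) [-72.2  -0.1   0.3] yaw/tilt/roll [1.000e-02 1.096e+01 1.000e-02] F jig [ 5.1 -0.7 -2.5] M [-0.05 -1.24 -0.15] grip 0.336 83.3
1 y 0.013 z 0.022 ax 0.125
2 y 0.025 z 0.044 ax 0.25
3 y 0.036 z 0.066 ax 0.375
4 y 0.048 z 0.089 ax 0.5
5 y 0.059 z 0.112 ax 0.625
6 y 0.069 z 0.135 ax 0.75
7 y 0.08 z 0.158 ax 0.875
8 y 0.089 z 0.181 ax 1.0
9 y 0.099 z 0.205 ax 1.125
10 y 0.108 z 0.228 ax 1.25
11 y 0.116 z 0.252 ax 1.375
12 y 0.124 z 0.276 ax 1.5
13 y 0.132 z 0.3 ax 1.625
```

```bash
python3 -m pendant '[[0,-0.001,0.006,0,0,0,-1],[0,0.012,0.028,0.125,0,0,-1],[0,0.024,0.05,0.25,0,0,-1],[0,0.035,0.072,0.375,0,0,-1],[0,0.047,0.095,0.5,0,0,-1],[0,0.047,0.095,0.5,0,0,-1],[0,0.047,0.095,0.5,0,0,-1],[0,0.047,0.095,0.5,0,0,-1],[0,0.047,0.095,0.5,0,0,-1],[0,0.047,0.095,0.5,0,0,-1]]'
python3 -c "
from h import *
state()"
```

```text
clock: 20.4
position: [0.5426, 0.1609, 0.065]
ee_rot: [0.788, 0.612, 0.037, 0.048]
ft_force: [4.6, -3.8, 4.1]
grip_width: 0.336
grasp_force: 84.3
t 20.4 tongue jig xyz(mm) [-72.2  -0.    0.4] yaw/tilt/roll [0.   6.96 0.02] F jig [ 5.4 -2.5  4.1] M [-0.48 -1.18 -0.2 ] grip 0.336 84.3
```

```bash
python3 -m pendant '[[0,0.006,0.011,0.063,0,0,-1],[0,0.013,0.022,0.125,0,0,-1],[0,0.019,0.033,0.188,0,0,-1],[0,0.025,0.044,0.25,0,0,-1],[0,0.031,0.055,0.313,0,0,-1],[0,0.036,0.066,0.375,0,0,-1],[0,0.036,0.066,0.375,0,0,-1],[0,0.036,0.066,0.375,0,0,-1],[0,0.036,0.066,0.375,0,0,-1],[0,0.036,0.066,0.375,0,0,-1]]'
python3 -c "
from h import *
state()"
```

```text
clock: 21.65
position: [0.5449, 0.1604, 0.0619]
ee_rot: [0.789, 0.613, 0.021, 0.027]
ft_force: [5.9, -3.4, 3.1]
grip_width: 0.339
grasp_force: 84.0
t 21.65 tongue jig xyz(mm) [-72.1  -0.    0.5] yaw/tilt/roll [-0.    3.97  0.02] F jig [ 6.5 -1.8  3.1] M [-0.32 -1.11 -0.14] grip 0.339 84.0
```

```bash
python3 -m pendant '[[0,0.006,0.012,0.063,0,0,-1],[0,0.013,0.024,0.125,0,0,-1],[0,0.019,0.036,0.188,0,0,-1],[0,0.025,0.048,0.25,0,0,-1],[0,0.031,0.06,0.313,0,0,-1],[0,0.036,0.072,0.375,0,0,-1],[0,0.042,0.085,0.438,0,0,-1],[0,0.048,0.097,0.5,0,0,-1],[0,0.048,0.097,0.5,0,0,-1],[0,0.048,0.097,0.5,0,0,-1]]'
python3 -c "
from h import *
state()
p,d=manip.camera('scene'); cv2.imwrite('pics/s3.png',cv2.resize(p[170:290,290:420,::-1],None,fx=5,fy=4.9))"
```

```text
clock: 22.9
position: [0.5476, 0.1597, 0.0578]
ee_rot: [0.79, 0.614, -0.0, -0.0]
ft_force: [1.2, -3.5, 10.5]
grip_width: 0.333
grasp_force: 85.1
t 22.9 tongue jig xyz(mm) [-72.1  -0.    0.8] yaw/tilt/roll [-0.   -0.03  0.02] F jig [ 2.  -3.1 10.5] M [-0.7  -0.78 -0.16] grip 0.333 85.1
```

View pics/s3.png

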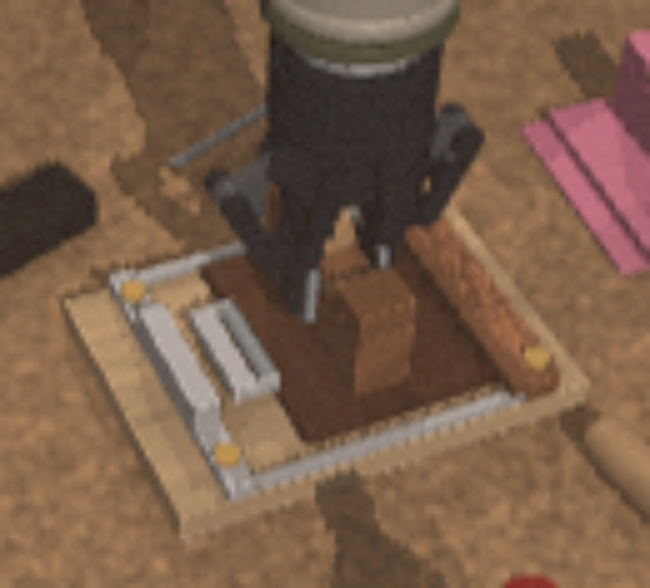

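The rest looks nearly flat. Its tail is at the roller (235,350) and the side strips show a gap on both sides. The height still reads about 1 mm high, so I'll press gently downward.

```bash
python3 -m pendant '[[0,0,0.005,0,0,0,-1],[0,0,0.01,0.03,0,0,-1],[0,0,0.015,0.06,0,0,-1],[0,0,0.02,0.06,0,0,-1],[0,0,0.02,0.06,0,0,-1],[0,0,0.02,0.06,0,0,-1],[0,0,0.02,0.06,0,0,-1],[0,0,0.02,0.06,0,0,-1],[0,0,0.02,0.06,0,0,-1],[0,0,0.02,0.06,0,0,-1]]'
python3 -c "
from h import *
state()"
```

```text
clock: 24.2
position: [0.5477, 0.1597, 0.0579]
ee_rot: [0.79, 0.614, -0.002, -0.004]
ft_force: [-4.8, -6.0, 23.5]
grip_width: 0.335
grasp_force: 86.8
t 24.2 tongue jig xyz(mm) [-72.2   0.    1.5] yaw/tilt/roll [-0.   -0.5   0.06] F jig [-3.2 -7.  23.5] M [-1.42 -0.13 -0.12] grip 0.335 86.8
```

TCP height minus the grasp offset puts the rest's underside at 18.2 mm, which is flat on the bed. I'll ease the press, let go and check.

```bash
python3 -m pendant '[[0,0,-0.01,0,0,0,-1],[0,0,-0.022,-0.06,0,0,-1],[0,0,-0.022,-0.06,0,0,-1],[0,0,-0.022,-0.06,0,0,0],[0,0,-0.022,-0.06,0,0,0],[0,0,-0.022,-0.06,0,0,0],[0,0,-0.022,-0.06,0,0,0],[0,0,-0.3,-0.06,0,0,0],[0,0,-1.2,-0.06,0,0,0],[0,0,-2.2,-0.06,0,0,0]]'
python3 -m pendant '[[0,0,-1,0,0,0,0],[0,-1,-1.5,0,0,0,0],[0,-2,-2,0,0,0,0],[0,-3,-2,0,0,0,0],[0,-3.5,-2,0,0,0,0],[0,-3.5,-2,0,0,0,0],[0,-3.5,-2,0,0,0,0],[0,-3.5,-2,0,0,0,0],[0,-3.5,-2,0,0,0,0],[0,-3.5,-2,0,0,0,0]]'
python3 - <<'E'
from h import *
p,d=manip.camera('scene'); a=cv2.resize(p[170:290,290:420,::-1],(390,360))
P=cloud('scene',d); 
q,d2=manip.camera('top'); b=cv2.resize(q[150:275,205:315,::-1],(317,360)); P2=cloud('top',d2)
cv2.imwrite('pics/s4.png',np.hstack([a,b]))
for n,PP in(('scene',P),('top',P2)):
    L=(PP.reshape(-1,3)-J0)@RJ.as_matrix()*1000
    for x in (-60,-50,-40,-32,15,22,28,33):
        s=(abs(L[:,0]-x)<3)&(abs(L[:,1])<58)&(L[:,2]<60)&(L[:,2]>15); print(n,x,s.sum(),np.round(np.median(L[s,2]),1) if s.any() else '')
    s=(L[:,2]>75)&(L[:,2]<92)&(abs(L[:,0])<70)&(abs(L[:,1])<70)
    if s.sum()>20: print('horns',cv2.minAreaRect(L[s][:,:2].astype(np.float32)))
E
```

```text
clock: 25.45
position: [0.5477, 0.1593, 0.1677]
ee_rot: [0.79, 0.614, -0.001, -0.001]
ft_force: [0.3, 0.4, 0.3]
grip_width: 0.5
grasp_force: 0.0
clock: 26.7
position: [0.3788, 0.2025, 0.266]
ee_rot: [0.79, 0.614, -0.001, -0.001]
ft_force: [0.3, -0.1, 0.7]
grip_width: 0.505
grasp_force: 0.0
scene -60 36 30.4
scene -50 65 32.3
scene -40 29 31.8
scene -32 30 31.3
scene 15 97 32.5
scene 22 91 32.7
scene 28 91 32.2
scene 33 98 31.2
horns ((-8.453584671020508, -1.1398277282714844), (31.29680824279785, 103.04692840576172), 0.16584400832653046)
top -60 121 24.1
top -50 142 30.1
top -40 145 30.7
top -32 142 30.4
top 15 26 30.5
top 22 137 30.2
top 28 139 30.0
top 33 146 29.9
horns ((-5.676568984985352, -1.0006141662597656), (99.9523696899414, 30.577131271362305), 89.91654205322266)
```

View pics/s4.png

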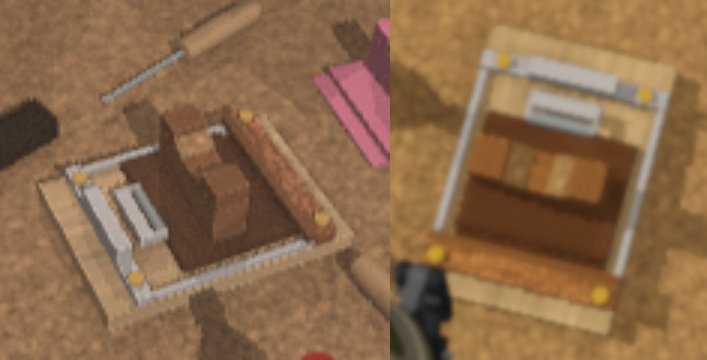

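The rest lies flat: board top at 30 mm at both the rail and tail ends, square and within about 1 mm of centre. I'll compare the roller's position with the first picture.

```bash
python3 - <<'E'
from h import *
q,d2=manip.camera('top')
for n,d in(('before',np.load('top0.npy')),('after',d2)):
    L=(cloud('top',d).reshape(-1,3)-J0)@RJ.as_matrix()*1000
    s=(abs(L[:,0]-50)<18)&(abs(L[:,1])<22)&(L[:,2]>33.5)&(L[:,2]<48)
    a=(abs(L[:,0]-79)<12)&(abs(L[:,1])<30)&(L[:,2]>38)
    print(n,'roller',s.sum(),np.round(np.percentile(L[s,0],[3,50,97]),1),'alu',np.round(np.percentile(L[a,0],[3,50,97]),1))
E
```

```text
before roller 186 [36.1 49.2 59.1] alu [71.1 77.6 84.6]
after roller 178 [36.2 49.9 59.4] alu [71.4 77.6 84.7]
```

The roller has sprung back to within 1 mm of where it was before, so the rest is locked.

```bash
python3 -c "
from workcell import manip
print(manip.hand_in())"
```

```text
the job is handed in; nothing more can be done
None
```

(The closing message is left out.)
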